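# Fetch the jar from behind the bottles at the phone repair bench

## Robot

A 7-joint arm with a two-finger parallel gripper is mounted at the origin on the work surface. World frame = base frame: x ahead of the robot, y to its left, z up, the work surface at z = 0. Lengths are in m, angles in degrees, forces in N, time in s.
With the tool pointing down it reaches from about 0.425 to 0.95 m from the base axis. Payload 4.7 kg.
Tool frame: the origin (TCP) lies at the centre of the arm's flange, where the gripper is bolted on; the fingertips stand 182 mm ahead of it and the grasp point (between the pads) lies 164 mm ahead of it (tcp_to_tips is the distance from the TCP to the fingertips, in m); z points along the fingers, y is the direction in which the jaws open and shut (so a half turn about z gives the same grasp; the last joint's range is limited). The gripper opens to 87 mm and grips with 3 to 60 N. Pads are 19 mm wide; open, the fingers measure 117 mm over their backs; the gripper's body (75 mm by 190 mm) begins 51 mm behind the grasp point.
Start: joints at [68.016, 26.849, -2.785, 87.806, 1.381, 65.374, -4.715], TCP at [0.235, -0.633, 0.405] pointing down, gripper open.
Joint ranges: [-148.3, 148.3], [-19.14, 114.17], [-79.39, 73.82], [5.75, 140.21], [-59.74, 239.74], [12.07, 113.84], [-152.46, 152.46]. Speed limits (degrees/s): [147.25, 147.25, 180, 180, 180, 180, 180].

## Interface

Orientations are given as a 3x3 rotation matrix whose columns are the frame's x, y, z axes.
In Python, from cell import * gives the robot as it stands. The module is installed in compiled form; this text tells all that it offers.
- The arm moves only by the shell command python3 -m crank 'ROWS' [OPENING] [FORCE]. ROWS is text: rows parted by semicolons, each of 4 numbers parted by spaces: the shift along the tool's x, y, z in cm, then the turn about the tool's z in degrees. A call has 1 to 12 rows; each row is the pose to reach, as a shift and turn from the pose commanded when the call began, along the tool's axes at that moment; what a row does not reach only later rows make up. A row lasts 1/12 s, in which the tool goes at most 41.7 mm and 7.16 degrees, less where a joint would pass 70% of its speed; a pose out of reach is approached as far as the arm can. A call with a gripper value outside its range is refused whole. OPENING is the closure, from 0 (fully open) to 1 (shut), set as the call begins (- or left out, the last holds). The fingers move at their own pace and stop on an object; FORCE is the grip in N (left out, the last holds). Time passes only in rows, so rows that repeat a pose let the fingers close. It gives the time, the measured TCP pose, the force and the opening at its end, in the units of the state.
- get_obs(): the state, without advancing time (a new reading comes with each control period).
- capture(name): name is "side" or "top"; returns (picture, depth): 400x640x3 uint8, blue, green, red; 400x640 float32, m along the optical axis (not along the pixel's ray), 0 where there is no reading.
- get_calibration(name): a dict with "K" (3x3 intrinsics, pixels), "view" (4x4, takes a point from world to camera coordinates). Camera axes: x right, y up, looking along -z (the intrinsics and any distortion apply to the point x, -y, -z); pixel columns grow to the right and rows downward; lengths in m; the calibration is good to about 2 mm. A picture is of the moment at which its call begins. get_calibration takes no time and is no camera call.
- close_job(): hands the job in, once; it reports no verdict.
Trained networks look in the newest picture that a camera, given by its name, has taken for a name from the list of things; names that differ only in an ending like _2 or _b are one class to them, and where a whole thing is asked for, a point or a joint stands for the part that bears it (a point fixed in the world has none). Each returns a list of dicts, best first, with "confidence" (0 to 1); they miss things now and then, are a little off and sometimes report something else, mostly with a low value. They report only what shows in the picture. A call takes as long as a camera call. They do not tell look-alikes from the thing itself.
- recognise(target, camera): "centre" ([column, row] in pixels, amid what is visible of it).
- cut_out(target, camera): "mask" (400x640 bool, what is visible of it) and "centre" ([column, row] in pixels, amid what is visible of it).
- spot_point(target, camera): "centre" ([column, row] in pixels: a listed point, or the origin of a listed thing).
The state is a dict: "time_s": time; "joint_pos": joint angles; "joint_vel": joint speeds; "effort": joint torques, N m; "ee_pos": TCP position; "tool_rot": TCP orientation; "wrist_force": force on the tool from outside, world axes, zero at the start; "moment": the same for the moment, N m; "gripper_width": finger opening in m.
Only numpy, scipy, OpenCV 4.12 (cv2) and the standard library are available. Lean on these libraries where they do the work, as an engineer would, in place of code of your own. Each camera call takes 0.05 s, during which the arm holds its last target. There are 200 camera calls.

## Task

The small white jar with the blue lid is boxed in by three tall bottles in the grey caddy: without shifting the jar, first set all three bottles aside, standing in the black tray. Then stand the jar in the middle of the white disc on the blue mat, and only after that put each bottle back in the caddy, standing in the middle of the disc that has the colour of its cap. Never let a bottle or the jar tip over, and do not disturb the phone lying on the mat.

Things in the scene. Friction and masses are not known exactly. Their poses are not given: they have to be found in the camera images.
- bottle_red: loose tall white plastic bottle with a red cap and a red band low on its body; about 0.2 kg; straight round body 50 mm in diameter up to 104 mm high, then the cap, 39 mm in diameter, top at 130 mm. Origin: centre of its underside, z up. It starts standing on the red disc in the caddy.
- bottle_yellow: loose tall white plastic bottle with a yellow cap and a yellow band low on its body; about 0.2 kg; straight round body 50 mm in diameter up to 104 mm high, then the cap, 39 mm in diameter, top at 130 mm. Origin: centre of its underside, z up. It starts standing on the yellow disc in the caddy.
- bottle_green: loose tall white plastic bottle with a green cap and a green band low on its body; about 0.2 kg; straight round body 50 mm in diameter up to 104 mm high, then the cap, 39 mm in diameter, top at 130 mm. Origin: centre of its underside, z up. It starts standing on the green disc in the caddy.
- pad_red: fixed flat red disc, 62 mm in diameter, 2 mm thick, on the floor of the grey caddy: the place of the red-capped bottle (at the start a red ring shows around that bottle). Origin: centre of its underside, 4 mm above the table; z up. The caddy: fixed open grey tray, 180 x 220 mm, floor 4 mm thick, rim 12 mm high. Disc centres are 92 to 136 mm apart.
- pad_yellow: fixed flat yellow disc, 62 mm in diameter, 2 mm thick, on the floor of the grey caddy: the place of the yellow-capped bottle (at the start a yellow ring shows around that bottle). Origin: centre of its underside, 4 mm above the table; z up. The caddy: fixed open grey tray, 180 x 220 mm, floor 4 mm thick, rim 12 mm high. Disc centres are 92 to 136 mm apart.
- pad_green: fixed flat green disc, 62 mm in diameter, 2 mm thick, on the floor of the grey caddy: the place of the green-capped bottle (at the start a green ring shows around that bottle). Origin: centre of its underside, 4 mm above the table; z up. The caddy: fixed open grey tray, 180 x 220 mm, floor 4 mm thick, rim 12 mm high. Disc centres are 92 to 136 mm apart.
- jar: loose small white jar with a blue lid, about 0.1 kg; 40 mm in diameter, the lid (upper 14 mm) 42 mm, 46 mm high. Origin: centre of its underside, z up. It starts on the floor of the grey caddy (4 mm above the table), boxed in by the three bottles, whose centres are 60 to 92 mm from its own.
- spot: fixed flat white disc, 58 mm in diameter, 2 mm thick, on one half of the blue work mat (180 x 220 mm, 3 mm thick, fixed): the place for the jar. Origin: centre of its underside, 3 mm above the table; z up.
- tray: fixed empty black tray, the side area: 180 mm along its x, 220 mm along its y outside, walls 4 mm thick, rim 12 mm high, floor 4 mm thick. Origin: centre of its underside, at table height; z up.
- phone: loose dark phone lying on the other half of the blue mat, 150 x 72 x 8 mm (long along its x), 0.19 kg; a bystander. Origin: centre of its underside, 115 to 135 mm from the centre of the white disc.
Things that resemble listed ones, but are neither listed nor needed, are in the scene too. Leave any purple look-alike of the bottle_green alone. Of the things that look like the spot, the larger one is meant.

How it is judged (in metres and radians):
On the way, in this order (a step that is already met when the one before it is completed fails the run):
1. all three bottles stand at rest in the black tray, and the jar has not been shifted (by 25 mm or more) (x of bottle_red in the frame of tray between -0.072 and 0.072 m and y of bottle_red in the frame of tray between -0.092 and 0.092 m and z of each of bottle_red, bottle_yellow, bottle_green in the frame of tray below 0.014 m and angle between each of bottle_red, bottle_yellow, bottle_green's own z axis and vertical below 0.15 rad and linear speed of each of bottle_red, bottle_yellow, bottle_green below 0.05 m/s and x of bottle_yellow in the frame of tray between -0.072 and 0.072 m and y of bottle_yellow in the frame of tray between -0.092 and 0.092 m and x of bottle_green in the frame of tray between -0.072 and 0.072 m and y of bottle_green in the frame of tray between -0.092 and 0.092 m and distance of jar from where it was at the start of the episode below 0.025 m), for 0.2 s.
2. the jar stands on the white disc while all three bottles still stand in the black tray (horizontal distance between jar and spot below 0.012 m and z of jar in the frame of spot below 0.007 m and angle between jar's own z axis and vertical below 0.12 rad and linear speed of jar below 0.03 m/s and x of bottle_red in the frame of tray between -0.072 and 0.072 m and y of bottle_red in the frame of tray between -0.092 and 0.092 m and z of each of bottle_red, bottle_yellow, bottle_green in the frame of tray below 0.014 m and angle between each of bottle_red, bottle_yellow, bottle_green's own z axis and vertical below 0.15 rad and linear speed of each of bottle_red, bottle_yellow, bottle_green below 0.05 m/s and x of bottle_yellow in the frame of tray between -0.072 and 0.072 m and y of bottle_yellow in the frame of tray between -0.092 and 0.092 m and x of bottle_green in the frame of tray between -0.072 and 0.072 m and y of bottle_green in the frame of tray between -0.092 and 0.092 m), for 0.2 s.
At the end, for the whole second after the job is handed in: The jar stands upright at rest on the white disc, and each bottle stands upright at rest on the caddy disc of its cap's colour, every one within 12 mm of its disc's centre (horizontal distance between jar and spot below 0.012 m and z of jar in the frame of spot below 0.007 m and angle between each of jar, bottle_red, bottle_yellow, bottle_green's own z axis and vertical below 0.12 rad and linear speed of each of jar, bottle_red, bottle_yellow, bottle_green below 0.03 m/s and horizontal distance between bottle_red and pad_red below 0.012 m and z of bottle_red in the frame of pad_red below 0.007 m and horizontal distance between bottle_yellow and pad_yellow below 0.012 m and z of bottle_yellow in the frame of pad_yellow below 0.007 m and horizontal distance between bottle_green and pad_green below 0.012 m and z of bottle_green in the frame of pad_green below 0.007 m); the robot touches nothing.
It fails at once if a bottle or the jar tips by more than about 35 degrees (angle between any of jar, bottle_red, bottle_yellow, bottle_green's own z axis and vertical above 0.6 rad).
It fails at once if the phone is shifted by more than 20 mm (distance of phone from where it was at the start of the episode above 0.02 m).
It also fails if it takes over 144 s, if anything falls off the work surface, if the arm or the gripper's body presses on something with over 40 N, if the wrist force passes 120 N, or if a joint passes its speed limit or range.

## Working session

There is one attempt and no reset: what is moved stays moved. The work goes in short steps, Python scripts to look and compute and a shell command to move; the robot and the scene stay as the last step left them, time stands still between calls to the robot, and variables do not carry over. Pictures are saved under pics/ and viewed, about 12 in all and at most 16, crops included, and the job is handed in when it is done.

```bash
mkdir -p pics
python3 - <<'E'
from cell import *
import cv2,numpy as np
o=get_obs();print(o['time_s'],o['ee_pos'],o['tool_rot'],o['gripper_width'],o['wrist_force'])
for n in('top','side'):
    p,d=capture(n);cv2.imwrite(f'pics/{n}0.png',p);np.save(f'pics/{n}0d.npy',d)
    c=get_calibration(n);print(n,c)
E
```

```text
0.0 [ 0.23443732 -0.63273271  0.40369992] [[ 9.37712280e-01  3.47412054e-01 -7.38141550e-04]
 [ 3.47412829e-01 -9.37710628e-01  1.76190165e-03]
 [-8.00573061e-05 -1.90859665e-03 -9.99998175e-01]] 0.0869997831083066 [ 1.17691894 -0.04656749 -0.30359945]
top {'K': array([[366.98162541,   0.        , 324.71638157],
       [  0.        , 366.98162541, 196.14484848],
       [  0.        ,   0.        ,   1.        ]]), 'view': array([[ 0.01094105, -0.9999019 ,  0.0087451 , -0.01846598],
       [ 0.99955094,  0.01118036,  0.02780144, -0.47053858],
       [-0.02789649,  0.00843699,  0.99957521, -0.81460628],
       [ 0.        ,  0.        ,  0.        ,  1.        ]])}
side {'K': array([[386.13202732,   0.        , 324.73839083],
       [  0.        , 386.13202732, 197.59270883],
       [  0.        ,   0.        ,   1.        ]]), 'view': array([[ 0.9211671 , -0.38890168,  0.01437542, -0.43836476],
       [ 0.26827504,  0.66133863,  0.70047107, -0.16039344],
       [-0.2819214 , -0.64139433,  0.71353601, -0.76555435],
       [ 0.        ,  0.        ,  0.        ,  1.        ]])}
```

View pics/top0.png

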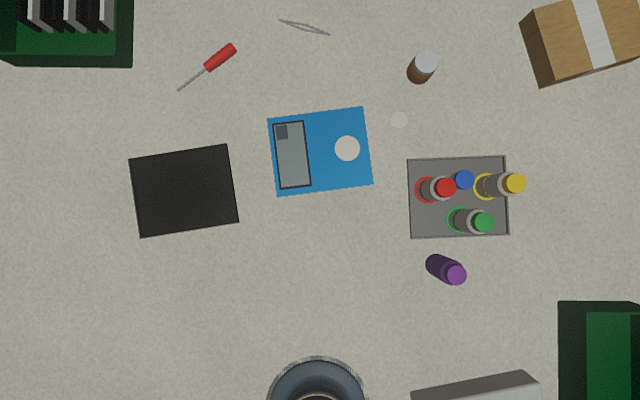

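View pics/side0.png

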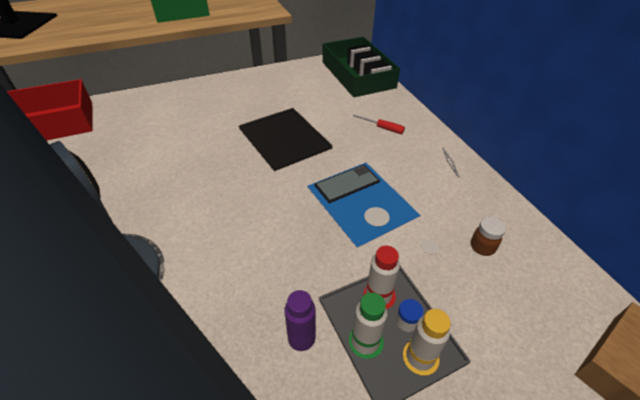

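Top view: caps red (445,188), yellow (514,183), green (483,222), jar lid (464,180), black tray (184,190), blue mat with the phone (292,155). Two white discs: (347,148), the larger one and on the mat, which fits the description; (399,120), small and off the mat, a look-alike. The purple bottle at (452,270) is to be left alone. I'll measure and confirm these in a crop.

```bash
cat > h.py <<'E'
from cell import *
import cv2,numpy as np
def plane(n,uv,z):
    c=get_calibration(n);K=c['K'];V=c['view'];R=V[:3,:3];t=V[:3,3]
    q=np.linalg.solve(K,np.array([uv[0],uv[1],1.]));r=R.T@np.array([q[0],-q[1],-q[2]]);o=-R.T@t
    return o+r*(z-o[2])/r[2]
def proj(n,P):
    c=get_calibration(n);q=c['view'][:3,:3]@np.array(P)+c['view'][:3,3];q=c['K']@np.array([q[0],-q[1],-q[2]]);return q[:2]/q[2]
def cloud(n,d):
    v,u=np.nonzero(d>0);c=get_calibration(n);K=c['K'];V=c['view'];z=d[v,u]
    X=np.c_[(u-K[0,2])/K[0,0]*z,-(v-K[1,2])/K[1,1]*z,-z]
    W=np.zeros(d.shape+(3,));W[v,u]=(X-V[:3,3])@V[:3,:3];return W
HUE={'red':[(0,8),(172,180)],'yellow':[(20,32)],'green':[(50,85)],'blue':[(108,125)]}
def colmask(p,c):
    h=cv2.cvtColor(p,cv2.COLOR_BGR2HSV);m=np.zeros(h.shape[:2],bool)
    for a,b in HUE[c]: m|=(h[...,0]>=a)&(h[...,0]<=b)
    return m&(h[...,1]>110)&(h[...,2]>60)
def tops(n,p,d,c,zlo,zhi):
    """centre of the coloured top face lying between heights zlo,zhi"""
    W=cloud(n,d);m=colmask(p,c)&(W[...,2]>zlo)&(W[...,2]<zhi)
    k,l,s,ce=cv2.connectedComponentsWithStats(m.astype(np.uint8))
    i=1+np.argmax(s[1:,4]);mm=l==i
    (cc,ax,_)=cv2.minAreaRect(np.argwhere(mm)[:,::-1].astype(np.float32))
    return cc,ax,np.median(W[mm][:,2]),mm
E
python3 - <<'E'
from h import *
p=cv2.imread('pics/top0.png');d=np.load('pics/top0d.npy')
for c,a,b,z in(('red',.125,.15,.136),('yellow',.125,.15,.136),('green',.125,.15,.136),('blue',.04,.06,.05)):
    cc,ax,zm,mm=tops('top',p,d,c,a,b);w=plane('top',cc,z);print(c,cc,ax,zm,mm.sum(),w)
for t in('spot','tray','phone','jar','bottle_red'):
    for r in cut_out(t,'top')[:3]:
        m=r['mask'];z={'spot':.005,'tray':.004,'phone':.011}.get(t,.05)
        rc=cv2.minAreaRect(np.argwhere(m)[:,::-1].astype(np.float32))
        print(t,round(r['confidence'],2),r['centre'],m.sum(),plane('top',rc[0],z),'box',[plane('top',q,z)[:2].round(3).tolist() for q in cv2.boxPoints(rc)])
cv2.imwrite('pics/c1.png',cv2.resize(p[95:245,255:525],None,fx=2.9,fy=2.9,interpolation=cv2.INTER_CUBIC))
E
```

```text
red (444.5, 187.0) (18.0, 21.0) 0.1354318638292928 339 [ 0.48694403 -0.2385807   0.136     ]
yellow (514.0, 182.5) (19.0, 22.0) 0.13563684336467474 355 [ 0.49699053 -0.37068424  0.136     ]
green (483.5, 222.0) (18.0, 19.0) 0.13573617974648056 306 [ 0.42161279 -0.31256502  0.136     ]
blue (464.6000671386719, 179.1999969482422) (18.782970428466797, 18.782970428466797) 0.0496413206370072 298 [ 0.50892898 -0.31035647  0.05      ]
spot 0.82 [346.3, 149.8] 513 [ 0.57974651 -0.06113329  0.005     ] box [[0.607, -0.033], [0.607, -0.089], [0.553, -0.09], [0.552, -0.033]]
spot 0.5 [397.2, 119.6] 239 [ 0.6447088  -0.17808025  0.005     ] box [[0.644, -0.152], [0.671, -0.178], [0.645, -0.204], [0.619, -0.178]]
tray 0.82 [182.7, 191.3] 8234 [0.47968575 0.30421242 0.004     ] box [[0.549, 0.435], [0.591, 0.208], [0.41, 0.174], [0.369, 0.399]]
phone 0.94 [290.3, 153.7] 2163 [0.56238485 0.0622475  0.011     ] box [[0.631, 0.11], [0.642, 0.036], [0.494, 0.015], [0.483, 0.088]]
jar 0.67 [465.7, 177.7] 361 [ 0.50728105 -0.30619122  0.05      ] box [[0.519, -0.277], [0.535, -0.323], [0.496, -0.336], [0.48, -0.29]]
```

View pics/c1.png

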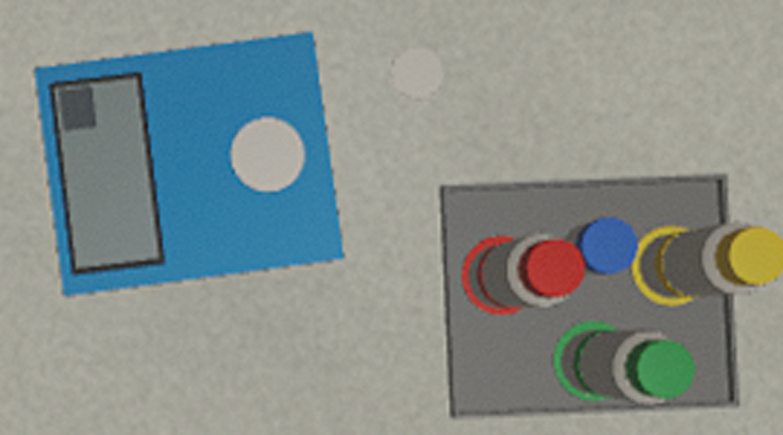

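The crop confirms the larger white disc on the mat as the target. Cap heights (0.136 m) and disc spacings (132, 99 and 95 mm) match the data. In the tray I'll use a triangle with pairwise spacing of at least 100 mm, so any jaw direction clears.

```bash
cat > go.py <<'E'
import sys
from cell import *
import numpy as np
def show(n,x,y,zg):
    o=get_obs();d=np.array([x,y,zg+.164])-o['ee_pos'];print(n,'shift cm',(np.array(o['tool_rot']).T@d*100).round(2))
e1=np.array([.182,-.983]);e2=np.array([.983,.182]);c=np.array([.480,.304])
T={k:(c+a*e1+b*e2).round(4) for k,a,b in(('A',.065,-.035),('B',-.065,-.035),('C',0,.045))}
if __name__=='__main__':
    a=sys.argv[1:];
    if a[0] in T: show(a[0],*T[a[0]],float(a[1]))
    else: show('t',*map(float,a[:3]))
    o=get_obs();print(o['time_s'],o['ee_pos'].round(4) if hasattr(o['ee_pos'],'round') else o['ee_pos'],o['gripper_width'])
E
python3 go.py .4216 -.3126 .24; python3 -c "
from go import T;print(T)
from h import *
d=np.load('pics/top0d.npy');W=cloud('top',d);print('purple top',np.percentile(W[260:285,440:468,2],95), W[275,457])"
```

```text
t shift cm [ 28.67 -23.54   0.06]
0.35 [ 0.2345 -0.6329  0.4045] 0.08672908236785755
{'A': array([0.4574, 0.2337]), 'B': array([0.4338, 0.3615]), 'C': array([0.5242, 0.3122])}
purple top 0.13093359872416335 [ 0.32047467 -0.2647433   0.12980742]
```

```bash
python3 -m crank '28.7 -23.5 0 0;28.7 -23.5 0 0;28.7 -23.5 0 0;28.7 -23.5 0 0;28.7 -23.5 0 0;28.7 -23.5 0 0;28.7 -23.5 0 0;28.7 -23.5 0 0;28.7 -23.5 0 0;28.7 -23.5 0 0;28.7 -23.5 0 0;28.7 -23.5 0 0' 0 30; python3 go.py .4216 -.3126 .095
```

```text
time_s: 1.35
ee_pos: [0.4218, -0.3133, 0.4049]
tool_rot: [[0.938, 0.347, -0.0], [0.347, -0.938, -0.001], [-0.0, 0.001, -1.0]]
wrist_force: [0.5, -0.3, 0.2]
gripper_width: 0.0871
t shift cm [ 1.000e-02 -8.000e-02  1.459e+01]
1.35 [ 0.4218 -0.3133  0.4049] 0.08713408745190987
```

```bash
python3 -m crank '0 0 3 0;0 0 6 0;0 0 9 0;0 0 11.5 0;0 0 13.5 0;0 0 14.5 0;0 0 14.5 0;0 0 14.5 0'; python3 -m crank '0 0 0 0;0 0 0 0;0 0 0 0;0 0 0 0;0 0 0 0;0 0 0 0;0 0 0 0;0 0 0 0' 1 30
```

```text
time_s: 2.02
ee_pos: [0.4218, -0.314, 0.26]
tool_rot: [[0.938, 0.346, -0.0], [0.346, -0.938, -0.0], [-0.0, 0.0, -1.0]]
wrist_force: [1.2, 0.9, 1.0]
gripper_width: 0.087
time_s: 2.68
ee_pos: [0.4221, -0.3129, 0.2599]
tool_rot: [[0.938, 0.347, 0.0], [0.347, -0.938, -0.0], [0.0, 0.0, -1.0]]
wrist_force: [-0.1, -0.7, 1.9]
gripper_width: 0.0488
```

```bash
python3 -m crank '0 0 -1 0;0 0 -3 0;0 0 -6 0;0 0 -9 0;0 0 -12 0;0 0 -14.5 0;0 0 -16 0;0 0 -16.5 0;0 0 -16.5 0'; python3 go.py A .26
```

```text
time_s: 3.43
ee_pos: [0.422, -0.3128, 0.4261]
tool_rot: [[0.938, 0.347, 0.002], [0.347, -0.938, -0.001], [0.001, 0.002, -1.0]]
wrist_force: [-0.8, -0.7, -2.1]
gripper_width: 0.0491
A shift cm [ 22.31 -50.01   0.13]
3.4333 [ 0.422  -0.3128  0.4261] 0.04907996345287135
```

```bash
python3 -m crank '2 -1.5 0 0;4 -4 0 0;6 -7 0 0;8 -10 0 0;10 -13 0 0;12 -16 0 0;14 -19.3 0 0;16 -22.6 0 0;17.5 -26 0 0;19 -29.5 0 0;20 -33 0 0;21 -36.5 0 0'; python3 -m crank '0.5 -3.5 0 0;1 -7 0 0;1.3 -10 0 0;1.3 -12 0 0;1.3 -13 0 0;1.3 -13.5 0 0;1.3 -13.5 0 0'; python3 go.py A .095
```

```text
time_s: 4.43
ee_pos: [0.4913, 0.1039, 0.4229]
tool_rot: [[0.938, 0.348, -0.004], [0.348, -0.938, -0.001], [-0.004, -0.001, -1.0]]
wrist_force: [1.1, -0.1, -2.6]
gripper_width: 0.0491
time_s: 5.02
ee_pos: [0.4571, 0.2335, 0.4238]
tool_rot: [[0.937, 0.348, -0.002], [0.348, -0.937, -0.001], [-0.002, 0.0, -1.0]]
wrist_force: [0.9, -1.3, -2.5]
gripper_width: 0.0491
A shift cm [ 0.07 -0.02 16.48]
5.0167 [0.4571 0.2335 0.4238] 0.04910228185543107
```

```bash
python3 -m crank '0 0 2 0;0 0 5 0;0 0 8 0;0 0 11 0;0 0 13.5 0;0 0 15.3 0;0 0 16.2 0;0 0 16.5 0;0 0 16.6 0;0 0 16.6 0'; python3 -m crank '0 0 0 0;0 0 0 0;0 0 0 0;0 0 0 0;0 0 0 0' 0; python3 -m crank '0 0 -2 0;0 0 -5 0;0 0 -8.5 0;0 0 -12 0;0 0 -14 0;0 0 -14.5 0'; python3 go.py .487 -.2386 .24
```

```text
time_s: 5.85
ee_pos: [0.4581, 0.2332, 0.2595]
tool_rot: [[0.938, 0.346, 0.002], [0.346, -0.938, 0.001], [0.002, -0.0, -1.0]]
wrist_force: [-0.4, -0.1, -1.5]
gripper_width: 0.049
time_s: 6.27
ee_pos: [0.4575, 0.2336, 0.2592]
tool_rot: [[0.938, 0.347, 0.001], [0.347, -0.938, 0.0], [0.001, 0.0, -1.0]]
wrist_force: [-0.1, -0.4, -0.1]
gripper_width: 0.075
time_s: 6.77
ee_pos: [0.458, 0.2344, 0.4081]
tool_rot: [[0.938, 0.348, 0.008], [0.347, -0.938, 0.003], [0.008, -0.0, -1.0]]
wrist_force: [-0.4, 1.1, -0.6]
gripper_width: 0.0871
t shift cm [-13.72  45.36   0.28]
6.7667 [0.458  0.2344 0.4081] 0.08708685358926249
```

```bash
python3 -m crank '-1 3.5 0 0;-2 7 0 0;-3 10.5 0 0;-4 14 0 0;-5 18 0 0;-6.2 22 0 0;-7.4 26 0 0;-8.6 30 0 0;-9.8 34 0 0;-11 37.5 0 0;-12 41 0 0;-13 44 0 0';python3 -m crank '-0.7 1.4 0 0;-0.7 1.4 0 0;-0.7 1.4 0 0;-0.7 1.4 0 0'; python3 go.py .487 -.2386 .095
python3 - <<'E'
from h import *
p,d=capture('top');cv2.imwrite('pics/t1.png',p)
cc,ax,zm,mm=tops('top',p,d,'green',.12,.145);print(cc,zm,plane('top',cc,.134))
E
```

```text
time_s: 7.77
ee_pos: [0.4878, -0.227, 0.4028]
tool_rot: [[0.938, 0.346, -0.001], [0.346, -0.938, -0.0], [-0.001, -0.0, -1.0]]
wrist_force: [0.9, -0.2, -0.1]
gripper_width: 0.0871
time_s: 8.1
ee_pos: [0.4868, -0.2383, 0.4032]
tool_rot: [[0.937, 0.349, -0.001], [0.349, -0.937, 0.001], [-0.0, -0.002, -1.0]]
wrist_force: [0.6, 0.4, -0.6]
gripper_width: 0.0874
t shift cm [1.000e-02 6.000e-02 1.442e+01]
8.1 [ 0.4868 -0.2383  0.4032] 0.08735856377600934
(196.0, 200.0) 0.13307914685514666 [0.45718014 0.23026049 0.134     ]
```

Green stands in the tray at the expected spot, with its cap at 0.133 m. Now red.

```bash
python3 -m crank '0 0 3 0;0 0 6 0;0 0 9 0;0 0 11.5 0;0 0 13.5 0;0 0 14.5 0;0 0 14.5 0;0 0 14.5 0'; python3 -m crank '0 0 0 0;0 0 0 0;0 0 0 0;0 0 0 0;0 0 0 0;0 0 0 0;0 0 0 0;0 0 0 0' 1 30; python3 -m crank '0 0 -1 0;0 0 -3 0;0 0 -6 0;0 0 -9 0;0 0 -12 0;0 0 -14.5 0;0 0 -16 0;0 0 -16.5 0;0 0 -16.5 0'; python3 go.py B .26
```

```text
time_s: 8.82
ee_pos: [0.4872, -0.239, 0.2591]
tool_rot: [[0.937, 0.349, 0.0], [0.349, -0.937, 0.0], [0.0, -0.0, -1.0]]
wrist_force: [-0.3, -0.3, -0.7]
gripper_width: 0.0867
time_s: 9.48
ee_pos: [0.4868, -0.2401, 0.259]
tool_rot: [[0.938, 0.347, 0.0], [0.347, -0.938, -0.0], [0.0, 0.0, -1.0]]
wrist_force: [0.2, -0.0, 1.4]
gripper_width: 0.0496
time_s: 10.23
ee_pos: [0.4867, -0.2397, 0.4252]
tool_rot: [[0.938, 0.347, 0.002], [0.347, -0.938, -0.001], [0.002, 0.002, -1.0]]
wrist_force: [0.1, -1.1, -1.6]
gripper_width: 0.0492
B shift cm [ 1.593e+01 -5.822e+01  3.000e-02]
10.2333 [ 0.4867 -0.2397  0.4252] 0.04916860783156526
```

```bash
python3 -m crank '1.5 -1.5 0 0;3 -4.5 0 0;4.5 -8 0 0;6 -11.5 0 0;7.5 -15 0 0;9 -18.5 0 0;10.3 -22 0 0;11.5 -25.5 0 0;12.5 -29 0 0;13.5 -32.5 0 0;14.5 -36 0 0;15 -39.5 0 0'; python3 -m crank '0.3 -3.5 0 0;0.5 -7 0 0;0.8 -10.5 0 0;0.9 -13.5 0 0;0.9 -16 0 0;0.9 -17.7 0 0;0.9 -18.5 0 0;0.9 -18.7 0 0;0.9 -18.7 0 0'; python3 go.py B .095
```

```text
time_s: 11.23
ee_pos: [0.4896, 0.1842, 0.422]
tool_rot: [[0.938, 0.347, -0.003], [0.347, -0.938, -0.001], [-0.003, -0.0, -1.0]]
wrist_force: [0.4, -0.2, -1.8]
gripper_width: 0.0491
time_s: 11.98
ee_pos: [0.4336, 0.3607, 0.4226]
tool_rot: [[0.938, 0.348, -0.002], [0.348, -0.938, -0.002], [-0.002, 0.001, -1.0]]
wrist_force: [0.3, -0.3, -2.1]
gripper_width: 0.0492
B shift cm [ 0.08 -0.09 16.36]
11.9833 [0.4336 0.3607 0.4226] 0.04917072921488799
```

```bash
python3 -m crank '0 0 2 0;0 0 5 0;0 0 8 0;0 0 11 0;0 0 13.5 0;0 0 15.3 0;0 0 16.2 0;0 0 16.5 0;0 0 16.5 0;0 0 16.5 0'; python3 -m crank '0 0 0 0;0 0 0 0;0 0 0 0;0 0 0 0;0 0 0 0;0 0 0 0' 0; python3 -m crank '0 0 -2 0;0 0 -5 0;0 0 -8.5 0;0 0 -12 0;0 0 -14 0;0 0 -14.5 0'; python3 go.py .497 -.3707 .24
```

```text
time_s: 12.82
ee_pos: [0.4343, 0.3611, 0.2598]
tool_rot: [[0.938, 0.347, 0.002], [0.346, -0.938, 0.001], [0.002, -0.001, -1.0]]
wrist_force: [0.1, 0.1, -0.9]
gripper_width: 0.0491
time_s: 13.32
ee_pos: [0.4336, 0.3612, 0.259]
tool_rot: [[0.938, 0.348, 0.0], [0.348, -0.938, 0.0], [0.001, -0.0, -1.0]]
wrist_force: [-0.7, 0.2, -1.1]
gripper_width: 0.0811
time_s: 13.82
ee_pos: [0.4338, 0.3622, 0.4082]
tool_rot: [[0.938, 0.347, 0.006], [0.347, -0.938, 0.005], [0.008, -0.002, -1.0]]
wrist_force: [-0.0, 0.3, -0.7]
gripper_width: 0.0872
t shift cm [-19.54  70.92   0.1 ]
13.8167 [0.4338 0.3622 0.4082] 0.087245146178967
```

```bash
python3 -m crank '-1 3.5 0 0;-2 7.5 0 0;-3 11.5 0 0;-4 15.5 0 0;-5 19.5 0 0;-6 23.5 0 0;-7 27.5 0 0;-8 31.5 0 0;-9 35.5 0 0;-10 39.5 0 0;-11 43.5 0 0;-12 47.5 0 0';python3 -m crank '-1 4 0 0;-2.5 8 0 0;-4 12 0 0;-5.5 16 0 0;-6.5 19.5 0 0;-7.3 22 0 0;-7.5 23.2 0 0;-7.5 23.4 0 0;-7.5 23.4 0 0;-7.5 23.4 0 0'; python3 go.py .497 -.3707 .095
```

```text
time_s: 14.82
ee_pos: [0.4855, -0.128, 0.403]
tool_rot: [[0.938, 0.347, -0.001], [0.347, -0.938, -0.0], [-0.001, -0.0, -1.0]]
wrist_force: [0.9, -0.0, 0.2]
gripper_width: 0.0875
time_s: 15.65
ee_pos: [0.4978, -0.369, 0.4034]
tool_rot: [[0.937, 0.35, -0.0], [0.35, -0.937, 0.002], [0.0, -0.002, -1.0]]
wrist_force: [0.2, 0.3, -0.9]
gripper_width: 0.087
t shift cm [-0.14  0.16 14.44]
15.65 [ 0.4978 -0.369   0.4034] 0.08696942286469075
```

```bash
python3 -m crank '-0.1 0.1 3 0;-0.1 0.1 6 0;-0.1 0.1 9 0;-0.1 0.1 11.5 0;-0.1 0.1 13.5 0;-0.1 0.1 14.5 0;-0.1 0.1 14.5 0;-0.1 0.1 14.5 0'; python3 -m crank '0 0 0 0;0 0 0 0;0 0 0 0;0 0 0 0;0 0 0 0;0 0 0 0;0 0 0 0;0 0 0 0' 1 30; python3 -m crank '0 0 -1 0;0 0 -3 0;0 0 -6 0;0 0 -9 0;0 0 -12 0;0 0 -14.5 0;0 0 -16 0;0 0 -16.5 0;0 0 -16.5 0'; python3 go.py C .26
```

```text
time_s: 16.32
ee_pos: [0.4971, -0.3716, 0.2594]
tool_rot: [[0.937, 0.349, 0.001], [0.349, -0.937, 0.0], [0.001, 0.0, -1.0]]
wrist_force: [0.3, -0.1, 0.0]
gripper_width: 0.087
time_s: 16.98
ee_pos: [0.4965, -0.373, 0.259]
tool_rot: [[0.938, 0.347, 0.0], [0.347, -0.938, -0.0], [0.0, 0.001, -1.0]]
wrist_force: [0.2, 0.0, 1.3]
gripper_width: 0.0493
time_s: 17.73
ee_pos: [0.4965, -0.3726, 0.4252]
tool_rot: [[0.938, 0.347, 0.002], [0.347, -0.938, -0.001], [0.001, 0.002, -1.0]]
wrist_force: [-0.2, -0.1, -2.7]
gripper_width: 0.049
C shift cm [ 2.640e+01 -6.325e+01  3.000e-02]
17.7333 [ 0.4965 -0.3726  0.4252] 0.04903957715098774
```

```bash
python3 -m crank '0.7 -1.5 0 0;2 -4.5 0 0;3.3 -8 0 0;4.7 -11.5 0 0;6.2 -15 0 0;7.7 -18.5 0 0;9.2 -22 0 0;10.7 -25.5 0 0;12.2 -29 0 0;13.6 -32.5 0 0;15 -36 0 0;16.5 -39.5 0 0'; python3 -m crank '1.5 -3.5 0 0;3 -7 0 0;4.5 -10.5 0 0;6 -14 0 0;7.5 -17.5 0 0;8.7 -20.5 0 0;9.5 -22.5 0 0;9.8 -23.5 0 0;9.9 -23.8 0 0;9.9 -23.8 0 0;9.9 -23.8 0 0'; python3 go.py C .095
```

```text
time_s: 18.73
ee_pos: [0.5124, 0.0573, 0.422]
tool_rot: [[0.937, 0.348, -0.004], [0.348, -0.937, -0.001], [-0.004, -0.001, -1.0]]
wrist_force: [0.9, -0.5, -2.9]
gripper_width: 0.0492
time_s: 19.65
ee_pos: [0.5243, 0.3108, 0.4229]
tool_rot: [[0.938, 0.346, -0.001], [0.346, -0.938, -0.002], [-0.002, 0.002, -1.0]]
wrist_force: [0.4, -0.4, -2.8]
gripper_width: 0.0489
C shift cm [ 0.06 -0.17 16.39]
19.65 [0.5243 0.3108 0.4229] 0.04892833619016398
```

```bash
python3 -m crank '0 0 2 0;0 0 5 0;0 0 8 0;0 0 11 0;0 0 13.5 0;0 0 15.3 0;0 0 16.2 0;0 0 16.5 0;0 0 16.5 0;0 0 16.5 0'; python3 -m crank '0 0 0 0;0 0 0 0;0 0 0 0;0 0 0 0;0 0 0 0;0 0 0 0' 0; python3 -m crank '0 0 -2 0;0 0 -5 0;0 0 -8.5 0;0 0 -12 0;0 0 -14 0;0 0 -14.5 0';  python3 -m crank '-1 3.5 0 0;-2.5 7.5 0 0;-4 11.5 0 0;-5.5 15.5 0 0;-7 19 0 0;-8 22 0 0;-8.5 24 0 0;-8.5 25 0 0;-8.5 25 0 0'
python3 - <<'E'
from h import *
p,d=capture('top');cv2.imwrite('pics/t2.png',p);np.save('pics/t2d.npy',d)
for c in('red','yellow','green'):
    cc,ax,zm,mm=tops('top',p,d,c,.12,.145);print(c,cc,zm,plane('top',cc,.134))
    W=cloud('top',d);m=colmask(p,c)&(W[...,2]<.02);m=cv2.morphologyEx(m.astype(np.uint8),cv2.MORPH_OPEN,np.ones((5,5)))
    k,l,s,ce=cv2.connectedComponentsWithStats(m);i=1+np.argmax(s[1:,4]);print(' pad',s[i],ce[i],plane('top',ce[i],.006))
cc,ax,zm,mm=tops('top',p,d,'blue',.04,.06);print('jar',cc,ax,zm,plane('top',cc,.05))
o=get_obs();print(o['time_s'],o['ee_pos'])
cv2.imwrite('pics/t2v.png',p)
E
```

```text
time_s: 20.48
ee_pos: [0.5248, 0.3123, 0.2601]
tool_rot: [[0.938, 0.346, 0.002], [0.346, -0.938, 0.001], [0.002, -0.0, -1.0]]
wrist_force: [-0.1, 0.6, -1.8]
gripper_width: 0.0493
time_s: 20.98
ee_pos: [0.5241, 0.3127, 0.2591]
tool_rot: [[0.938, 0.348, 0.001], [0.348, -0.938, 0.0], [0.001, 0.0, -1.0]]
wrist_force: [-0.4, -0.8, 0.7]
gripper_width: 0.0811
time_s: 21.48
ee_pos: [0.5245, 0.3136, 0.4086]
tool_rot: [[0.938, 0.347, 0.007], [0.347, -0.938, 0.004], [0.008, -0.002, -1.0]]
wrist_force: [0.3, -0.5, 0.4]
gripper_width: 0.0867
time_s: 22.23
ee_pos: [0.5317, 0.0461, 0.4029]
tool_rot: [[0.939, 0.343, -0.001], [0.343, -0.939, -0.001], [-0.001, 0.0, -1.0]]
wrist_force: [0.1, 0.1, 0.5]
gripper_width: 0.0872
red (129.0, 211.5) 0.13264968772337032 [0.43417365 0.35535864 0.134     ]
 pad [414 177  27  26 577] [427.24090121 189.44887348] [ 0.48835209 -0.24337688  0.006     ]
yellow (155.0, 164.5) 0.1328676710004292 [0.52332363 0.30879182 0.134     ]
 pad [473 173  27  27 576] [486.05381944 186.19791667] [ 0.49717781 -0.37599446  0.006     ]
green (196.0, 200.0) 0.13291123746054748 [0.45718014 0.23026049 0.134     ]
 pad [ 589  315   42   85 3544] [609.34960497 357.20795711] [ 0.11895085 -0.65117279  0.006     ]
jar (464.3000183105469, 179.40000915527344) (18.657434463500977, 19.28989028930664) 0.04966186215968785 [ 0.50849491 -0.30971558  0.05      ]
22.2833 [0.5314322  0.04839864 0.40311605]
```

View pics/t2v.png

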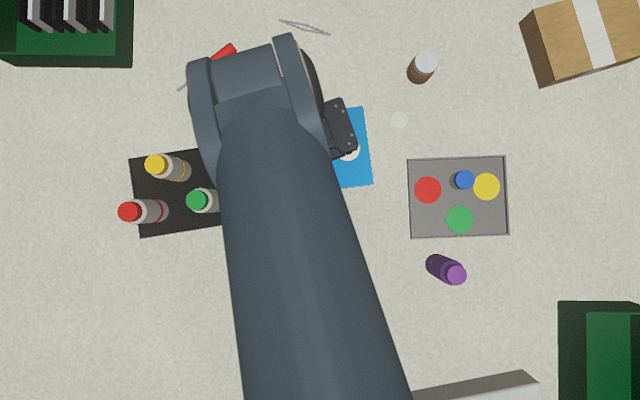

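All three bottles stand in the tray and the jar is unmoved (0.5 mm difference). I'll cross-check the discs, spot and jar with the side camera.

Run:
```python
from h import *
t=cv2.imread('pics/t2.png');s,sd=capture('side');cv2.imwrite('pics/s2.png',s)
P={'red':(.488,-.242),'yellow':(.497,-.375),'green':(.4218,-.315)}
for n,p in(('top',t),('side',s)):
    for c in P:
        m=colmask(p,c).astype(np.uint8);k,l,st,ce=cv2.connectedComponentsWithStats(m)
        u=proj(n,(*P[c],.006));i=min((j for j in range(1,k) if st[j,4]>100),key=lambda j:np.hypot(*(ce[j]-u)))
        q=cv2.fitEllipse(np.vstack(cv2.findContours((l==i).astype(np.uint8),0,1)[0][:1]))
        print(n,c,st[i,4],q[0],[round(x,1) for x in q[1]],plane(n,q[0],.006)[:2].round(4))
i0={'top':cv2.imread('pics/top0.png'),'side':cv2.imread('pics/side0.png')}
for n,p in i0.items():
    h=cv2.cvtColor(p,cv2.COLOR_BGR2HSV);u=proj(n,(.58,-.061,.005)).astype(int)
    m=((h[...,1]<70)&(h[...,2]>140)).astype(np.uint8);r=np.zeros_like(m);r[u[1]-18:u[1]+18,u[0]-16:u[0]+16]=1
    k,l,st,ce=cv2.connectedComponentsWithStats(m*r);i=l[u[1],u[0]]
    q=cv2.fitEllipse(cv2.findContours((l==i).astype(np.uint8),0,1)[0][0]);print('spot',n,st[i],q[0],q[1],plane(n,q[0],.005)[:2].round(4))
cv2.imwrite('pics/s2c.png',cv2.resize(s[180:400,250:500],None,fx=2.7,fy=2.7))
```

```text
top red 584 (427.2857666015625, 189.41917419433594) [26.2, 26.6] [ 0.4884 -0.2435]
top yellow 576 (486.0643615722656, 186.19139099121094) [26.0, 26.5] [ 0.4972 -0.376 ]
top green 553 (459.0411071777344, 218.89608764648438) [25.5, 25.8] [ 0.4231 -0.3151]
side red 749 (379.14471435546875, 295.1047668457031) [27.7, 32.5] [ 0.4861 -0.2442]
side yellow 1027 (420.6170349121094, 356.8863830566406) [32.5, 38.3] [ 0.4948 -0.376 ]
side green 913 (365.8442077636719, 341.1201171875) [31.7, 34.7] [ 0.4209 -0.3154]
spot top [334 135  26  26 513] (346.75030517578125, 147.75787353515625) (24.42738914489746, 24.948022842407227) [ 0.5803 -0.0617]
spot side [364 207  26  19 374] (376.4408874511719, 216.13575744628906) (17.894786834716797, 24.511728286743164) [ 0.5785 -0.0617]
```

View pics/s2c.png

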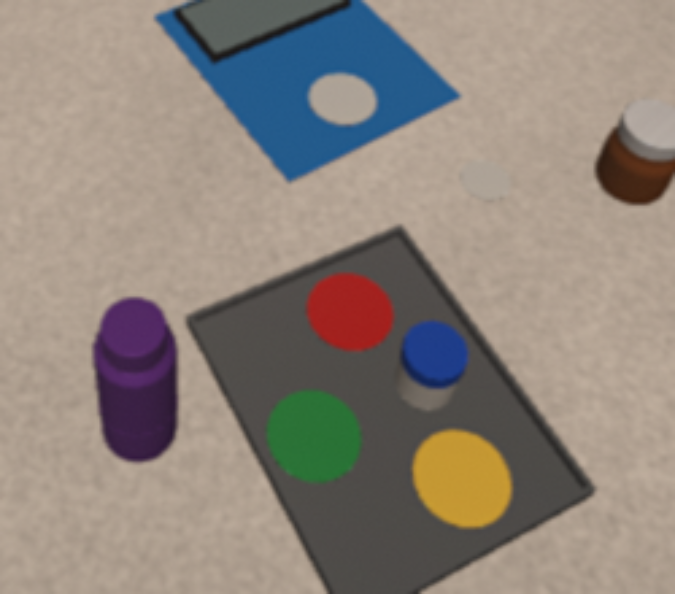

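The side crop shows the jar upright on the caddy floor amid the free discs. The cameras agree within 2–3 mm: pads at red (.487,-.244), yellow (.496,-.376), green (.422,-.315), spot at (.579,-.062). Jar next.

```bash
python3 go.py .508 -.3115 .24
```

```text
t shift cm [-14.78  33.06  -0.11]
22.3333 [0.5312 0.0499 0.4033] 0.08676424957815662
```

```bash
python3 -m crank '-1.6 3.5 0 0;-3.2 7.2 0 0;-4.9 11 0 0;-6.6 14.8 0 0;-8.3 18.6 0 0;-10 22.4 0 0;-11.7 26.2 0 0;-13.2 29.5 0 0;-14.3 32 0 0;-14.8 33 0 0;-14.8 33 0 0;-14.8 33 0 0'; python3 go.py .508 -.3115 .034
```

```text
time_s: 23.33
ee_pos: [0.5082, -0.3099, 0.4034]
tool_rot: [[0.937, 0.35, 0.0], [0.35, -0.937, 0.002], [0.001, -0.002, -1.0]]
wrist_force: [0.6, 1.1, 0.4]
gripper_width: 0.087
t shift cm [-0.09  0.18 20.54]
23.3333 [ 0.5082 -0.3099  0.4034] 0.08702556248127506
```

```bash
python3 -m crank '0 0.1 3 0;0 0.1 6 0;0 0.1 9 0;0 0.1 12 0;0 0.1 15 0;0 0.1 17.5 0;0 0.1 19.3 0;0 0.1 20.3 0;0 0.1 20.6 0;0 0.1 20.6 0;0 0.1 20.6 0'; python3 -m crank '0 0 0 0;0 0 0 0;0 0 0 0;0 0 0 0;0 0 0 0;0 0 0 0;0 0 0 0;0 0 0 0;0 0 0 0;0 0 0 0' 1 20; python3 -m crank '0 0 -1 0;0 0 -3 0;0 0 -6 0;0 0 -9 0;0 0 -11 0;0 0 -12 0;0 0 -12 0;0 0 -12 0';python3 go.py .5794 -.0617 .154
```

```text
time_s: 24.25
ee_pos: [0.5084, -0.3124, 0.199]
tool_rot: [[0.937, 0.349, 0.002], [0.349, -0.937, -0.001], [0.002, 0.001, -1.0]]
wrist_force: [0.2, 0.2, 0.5]
gripper_width: 0.0867
time_s: 25.08
ee_pos: [0.5074, -0.3132, 0.1976]
tool_rot: [[0.938, 0.347, -0.0], [0.347, -0.938, 0.0], [-0.0, -0.0, -1.0]]
wrist_force: [0.1, -0.8, -0.8]
gripper_width: 0.0397
time_s: 25.75
ee_pos: [0.5071, -0.3132, 0.3176]
tool_rot: [[0.938, 0.347, -0.0], [0.347, -0.938, -0.0], [-0.0, 0.0, -1.0]]
wrist_force: [-0.2, 0.3, -2.5]
gripper_width: 0.0398
t shift cm [ 15.51 -21.07  -0.04]
25.75 [ 0.5071 -0.3132  0.3176] 0.03975086813878049
```

```bash
python3 -m crank '1.2 -1.6 0 0;3.2 -4.2 0 0;5.2 -7 0 0;7.2 -9.8 0 0;9.2 -12.6 0 0;11.2 -15.4 0 0;13 -17.8 0 0;14.5 -19.8 0 0;15.3 -20.8 0 0;15.5 -21.1 0 0;15.5 -21.1 0 0;15.5 -21.1 0 0'; python3 go.py .5794 -.0617 .035
```

```text
time_s: 26.75
ee_pos: [0.5791, -0.0634, 0.3169]
tool_rot: [[0.938, 0.345, -0.002], [0.345, -0.938, -0.001], [-0.002, 0.001, -1.0]]
wrist_force: [-0.2, -0.7, -1.0]
gripper_width: 0.0396
t shift cm [ 0.12 -0.16 11.79]
26.75 [ 0.5791 -0.0634  0.3169] 0.0396450969706168
```

```bash
python3 -m crank '0 0 2 0;0 0 4.5 0;0 0 7 0;0 0 9 0;0 0 10.5 0;0 0 11.3 0;0 0 11.7 0;0 0 11.8 0;0 0 11.8 0;0 0 11.8 0;0 0 11.8 0'; python3 -m crank '0 0 0 0;0 0 0 0;0 0 0 0;0 0 0 0;0 0 0 0;0 0 0 0' 0; python3 -m crank '0 0 -1.5 0;0 0 -4 0;0 0 -7.5 0;0 0 -11 0;0 0 -14.5 0;0 0 -18 0;0 0 -20 0;0 0 -21 0;0 0 -21 0';python3 go.py .4337 .361 .24
```

```text
time_s: 27.67
ee_pos: [0.5799, -0.0616, 0.2008]
tool_rot: [[0.938, 0.347, 0.002], [0.347, -0.938, -0.0], [0.002, 0.001, -1.0]]
wrist_force: [-0.8, -0.8, 0.1]
gripper_width: 0.0396
time_s: 28.17
ee_pos: [0.5795, -0.0615, 0.1998]
tool_rot: [[0.938, 0.348, 0.0], [0.348, -0.938, -0.0], [0.0, 0.0, -1.0]]
wrist_force: [-0.6, 0.1, -0.0]
gripper_width: 0.0719
time_s: 28.92
ee_pos: [0.5799, -0.0614, 0.4121]
tool_rot: [[0.938, 0.347, 0.005], [0.347, -0.938, -0.001], [0.004, 0.002, -1.0]]
wrist_force: [-0.1, -0.4, 0.1]
gripper_width: 0.087
t shift cm [  0.95 -44.69   0.71]
28.9167 [ 0.5799 -0.0614  0.4121] 0.08700168549211969
```

```bash
python3 -m crank '0 -3 0 0;0.1 -7 0 0;0.2 -11 0 0;0.3 -15 0 0;0.4 -19 0 0;0.5 -23 0 0;0.6 -27 0 0;0.7 -31 0 0;0.8 -35 0 0;0.9 -38.5 0 0;0.9 -41.5 0 0;0.9 -43.5 0 0';python3 -m crank '0 -1.2 0.3 0;0 -1.2 0.5 0;0 -1.2 0.5 0;0 -1.2 0.5 0;0 -1.2 0.5 0'; python3 go.py .4337 .361 .095
python3 - <<'E'
from h import *
for n in('top','side'):
    p,d=capture(n);cv2.imwrite(f'pics/{n}3.png',p)
    h=colmask(p,'blue');W=cloud(n,d)
    m=h&(W[...,2]>.047)&(W[...,2]<.056)
    k,l,s,ce=cv2.connectedComponentsWithStats(m.astype(np.uint8));i=1+np.argmax(s[1:,4])
    q=cv2.fitEllipse(cv2.findContours((l==i).astype(np.uint8),0,1)[0][0])
    print(n,q[0],q[1],np.median(W[l==i][:,2]),plane(n,q[0],.051))
E
python3 -c "
import cv2,numpy as np
a=cv2.resize(cv2.imread('pics/top3.png')[90:215,250:400],None,fx=2.6,fy=2.6);b=cv2.resize(cv2.imread('pics/side3.png')[150:275,280:430],None,fx=2.6,fy=2.6)
cv2.imwrite('pics/c3.png',np.hstack([a,b]))"
```

```text
time_s: 29.92
ee_pos: [0.4345, 0.3524, 0.4074]
tool_rot: [[0.936, 0.352, -0.004], [0.352, -0.936, -0.001], [-0.004, -0.001, -1.0]]
wrist_force: [0.6, 0.5, -0.5]
gripper_width: 0.087
time_s: 30.33
ee_pos: [0.4335, 0.3593, 0.404]
tool_rot: [[0.939, 0.345, -0.001], [0.345, -0.939, -0.002], [-0.001, 0.001, -1.0]]
wrist_force: [0.3, -0.9, -0.1]
gripper_width: 0.0871
t shift cm [ 0.09 -0.17 14.5 ]
30.3333 [0.4335 0.3593 0.404 ] 0.08711412669288886
top (347.9285583496094, 143.88931274414062) (18.071298599243164, 18.36412811279297) 0.05034309443682247 [ 0.58118101 -0.06102599  0.051     ]
side (560.2967529296875, 45.44029235839844) (3.3291122913360596, 179.3700714111328) 0.05150867035301263 [1.59066908 0.39637601 0.051     ]
```

View pics/c3.png

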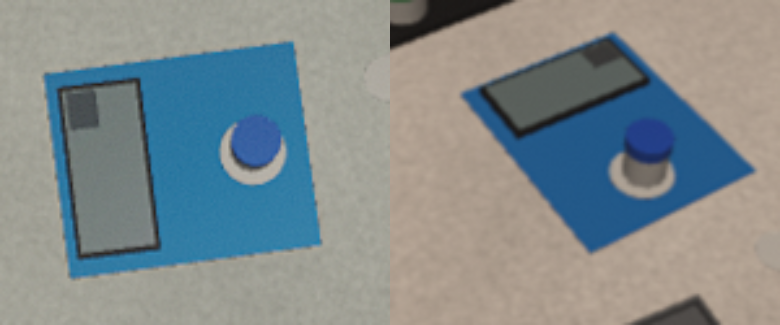

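Both crops show the jar upright at the centre of the disc, about 1 mm off, and the phone unmoved. Bottles back now, red first.

```bash
python3 -m crank '0 0 3 0;0 0 6 0;0 0 9 0;0 0 11.5 0;0 0 13.5 0;0 0 14.5 0;0 0 14.5 0;0 0 14.5 0'; python3 -m crank '0 0 0 0;0 0 0 0;0 0 0 0;0 0 0 0;0 0 0 0;0 0 0 0;0 0 0 0;0 0 0 0' 1 30; python3 -m crank '0 0 -1 0;0 0 -3 0;0 0 -6 0;0 0 -9 0;0 0 -12 0;0 0 -14.5 0;0 0 -16 0;0 0 -16.5 0;0 0 -16.5 0'; python3 go.py .487 -.2438 .26
```

```text
time_s: 31.1
ee_pos: [0.4331, 0.3607, 0.2602]
tool_rot: [[0.938, 0.347, 0.0], [0.347, -0.938, 0.0], [0.0, -0.0, -1.0]]
wrist_force: [-0.8, 0.8, 0.2]
gripper_width: 0.087
time_s: 31.77
ee_pos: [0.4327, 0.3608, 0.2599]
tool_rot: [[0.938, 0.347, 0.0], [0.347, -0.938, -0.0], [0.0, 0.0, -1.0]]
wrist_force: [0.1, 0.8, 1.7]
gripper_width: 0.0486
time_s: 32.52
ee_pos: [0.4325, 0.3609, 0.4262]
tool_rot: [[0.938, 0.347, 0.002], [0.347, -0.938, 0.001], [0.003, -0.001, -1.0]]
wrist_force: [-0.6, 0.1, -2.0]
gripper_width: 0.0492
t shift cm [-15.9   58.6    0.14]
32.5167 [0.4325 0.3609 0.4262] 0.049236979516398896
```

```bash
python3 -m crank '0 1.5 0 0;-0.5 4.5 0 0;-1 8 0 0;-1.5 11.5 0 0;-2 15 0 0;-3 18.5 0 0;-4 22 0 0;-5 25.5 0 0;-6 29 0 0;-7 32.5 0 0;-8 36 0 0;-9 39.5 0 0'; python3 -m crank '-1.3 3.5 0 0;-2.6 7 0 0;-3.8 10.5 0 0;-5 13.5 0 0;-6 16 0 0;-6.7 18 0 0;-6.9 18.8 0 0;-6.9 19.1 0 0;-6.9 19.1 0 0;-6.9 19.1 0 0'; python3 go.py .487 -.2438 .098
```

```text
time_s: 33.52
ee_pos: [0.4846, -0.0428, 0.4231]
tool_rot: [[0.938, 0.347, -0.003], [0.347, -0.938, 0.0], [-0.003, -0.001, -1.0]]
wrist_force: [0.6, -0.6, -2.0]
gripper_width: 0.0488
time_s: 34.35
ee_pos: [0.4875, -0.2421, 0.4241]
tool_rot: [[0.937, 0.35, -0.001], [0.35, -0.937, 0.002], [-0.0, -0.002, -1.0]]
wrist_force: [-0.2, 0.0, -2.1]
gripper_width: 0.0491
t shift cm [-0.1   0.17 16.21]
34.35 [ 0.4875 -0.2421  0.4241] 0.04910263015434101
```

```bash
python3 -m crank '0 0 2 0;0 0 5 0;0 0 8 0;0 0 11 0;0 0 13.5 0;0 0 15.2 0;0 0 16 0;0 0 16.3 0;0 0 16.3 0;0 0 16.3 0;0 0 16.3 0'; python3 -m crank '0 0 0 0;0 0 0 0;0 0 0 0;0 0 0 0;0 0 0 0;0 0 0 0' 0; python3 -m crank '0 0 -2 0;0 0 -5 0;0 0 -8.5 0;0 0 -12 0;0 0 -14 0;0 0 -14.5 0;0 0 -14.5 0'; python3 go.py .5241 .3127 .24
```

```text
time_s: 35.27
ee_pos: [0.4877, -0.2435, 0.2627]
tool_rot: [[0.937, 0.348, 0.002], [0.348, -0.937, -0.001], [0.002, 0.001, -1.0]]
wrist_force: [0.3, 0.2, -3.1]
gripper_width: 0.0491
time_s: 35.77
ee_pos: [0.4872, -0.244, 0.2619]
tool_rot: [[0.938, 0.347, 0.0], [0.347, -0.938, -0.0], [0.0, 0.0, -1.0]]
wrist_force: [0.3, 1.0, -0.1]
gripper_width: 0.0813
time_s: 36.35
ee_pos: [0.4874, -0.2441, 0.4085]
tool_rot: [[0.938, 0.347, 0.003], [0.347, -0.938, -0.002], [0.003, 0.003, -1.0]]
wrist_force: [-0.5, -0.1, -0.8]
gripper_width: 0.0867
t shift cm [ 22.78 -50.94   0.36]
36.35 [ 0.4874 -0.2441  0.4085] 0.08672633458853854
```

Yellow next (tray C).

```bash
python3 -m crank '1.3 -3 0 0;2.8 -6.5 0 0;4.4 -10 0 0;6 -13.5 0 0;7.5 -17 0 0;9 -20.5 0 0;10.7 -24 0 0;12.3 -27.5 0 0;13.8 -31 0 0;15.4 -34.5 0 0;17 -38 0 0;18.5 -41.5 0 0'; python3 -m crank '1.5 -3.5 0 0;2.8 -6.3 0 0;3.8 -8.4 0 0;4.2 -9.3 0 0;4.3 -9.5 0 0;4.3 -9.5 0 0;4.3 -9.5 0 0'; python3 go.py .5241 .3127 .095
```

```text
time_s: 37.35
ee_pos: [0.5159, 0.2109, 0.4045]
tool_rot: [[0.938, 0.347, -0.003], [0.347, -0.938, -0.001], [-0.004, 0.0, -1.0]]
wrist_force: [-0.2, -0.4, 1.1]
gripper_width: 0.087
time_s: 37.93
ee_pos: [0.5242, 0.3115, 0.4058]
tool_rot: [[0.939, 0.345, -0.001], [0.345, -0.939, -0.002], [-0.002, 0.002, -1.0]]
wrist_force: [0.5, 0.1, -0.8]
gripper_width: 0.0868
t shift cm [ 0.06 -0.14 14.68]
37.9333 [0.5242 0.3115 0.4058] 0.08677818454267623
```

```bash
python3 -m crank '0 0 3 0;0 0 6 0;0 0 9 0;0 0 11.5 0;0 0 13.5 0;0 0 14.6 0;0 0 14.7 0;0 0 14.7 0'; python3 -m crank '0 0 0 0;0 0 0 0;0 0 0 0;0 0 0 0;0 0 0 0;0 0 0 0;0 0 0 0;0 0 0 0' 1 30; python3 -m crank '0 0 -1 0;0 0 -3 0;0 0 -6 0;0 0 -9 0;0 0 -12 0;0 0 -14.5 0;0 0 -16 0;0 0 -16.5 0;0 0 -16.5 0'; python3 go.py .496 -.376 .26
```

```text
time_s: 38.6
ee_pos: [0.5242, 0.3124, 0.2599]
tool_rot: [[0.938, 0.346, 0.0], [0.346, -0.938, -0.001], [-0.0, 0.001, -1.0]]
wrist_force: [-0.0, -0.4, 0.9]
gripper_width: 0.087
time_s: 39.27
ee_pos: [0.5239, 0.3134, 0.2599]
tool_rot: [[0.938, 0.347, 0.0], [0.347, -0.938, -0.0], [0.0, 0.0, -1.0]]
wrist_force: [0.1, -0.8, 1.8]
gripper_width: 0.0494
time_s: 40.02
ee_pos: [0.5236, 0.3137, 0.4262]
tool_rot: [[0.938, 0.348, 0.002], [0.348, -0.938, 0.001], [0.002, -0.0, -1.0]]
wrist_force: [0.7, -0.5, -2.7]
gripper_width: 0.0491
t shift cm [-26.56  63.71   0.13]
40.0167 [0.5236 0.3137 0.4262] 0.04910908506499102
```

```bash
python3 -m crank '-0.7 1.5 0 0;-2 4.5 0 0;-3.3 8 0 0;-4.8 11.5 0 0;-6.3 15 0 0;-7.8 18.5 0 0;-9.2 22 0 0;-10.7 25.5 0 0;-12.2 29 0 0;-13.6 32.5 0 0;-15 36 0 0;-16.5 39.5 0 0'; python3 -m crank '-1.5 3.5 0 0;-3 7 0 0;-4.5 10.5 0 0;-6 14 0 0;-7.5 17.5 0 0;-8.7 20.5 0 0;-9.6 22.7 0 0;-10 23.8 0 0;-10.1 24.2 0 0;-10.1 24.2 0 0;-10.1 24.2 0 0'; python3 go.py .496 -.376 .098
```

```text
time_s: 41.02
ee_pos: [0.5053, -0.116, 0.423]
tool_rot: [[0.938, 0.348, -0.003], [0.348, -0.938, 0.001], [-0.003, -0.002, -1.0]]
wrist_force: [1.5, 0.1, -2.4]
gripper_width: 0.0488
time_s: 41.93
ee_pos: [0.4963, -0.3742, 0.4241]
tool_rot: [[0.937, 0.35, -0.001], [0.35, -0.937, 0.002], [0.0, -0.002, -1.0]]
wrist_force: [0.1, 0.9, -2.7]
gripper_width: 0.0494
t shift cm [-0.09  0.19 16.21]
41.9333 [ 0.4963 -0.3742  0.4241] 0.049439896130066545
```

```bash
python3 -m crank '0 0 2 0;0 0 5 0;0 0 8 0;0 0 11 0;0 0 13.5 0;0 0 15.2 0;0 0 16 0;0 0 16.3 0;0 0 16.3 0;0 0 16.3 0;0 0 16.3 0'; python3 -m crank '0 0 0 0;0 0 0 0;0 0 0 0;0 0 0 0;0 0 0 0;0 0 0 0' 0; python3 -m crank '0 0 -2 0;0 0 -5 0;0 0 -8.5 0;0 0 -12 0;0 0 -14 0;0 0 -14.5 0;0 0 -14.5 0'; python3 go.py .4575 .2336 .24
```

```text
time_s: 42.85
ee_pos: [0.4962, -0.3761, 0.2631]
tool_rot: [[0.938, 0.348, 0.002], [0.348, -0.938, -0.001], [0.002, 0.002, -1.0]]
wrist_force: [0.0, 0.2, -2.6]
gripper_width: 0.049
time_s: 43.35
ee_pos: [0.4956, -0.3764, 0.2619]
tool_rot: [[0.938, 0.347, 0.0], [0.347, -0.938, -0.0], [0.0, 0.0, -1.0]]
wrist_force: [1.0, 0.7, 0.4]
gripper_width: 0.0812
time_s: 43.93
ee_pos: [0.4958, -0.3764, 0.4086]
tool_rot: [[0.938, 0.347, 0.003], [0.347, -0.938, -0.002], [0.002, 0.003, -1.0]]
wrist_force: [-0.1, 0.5, 0.2]
gripper_width: 0.0868
t shift cm [ 17.59 -58.53   0.31]
43.9333 [ 0.4958 -0.3764  0.4086] 0.08681548392725455
```

Green next (tray A).

```bash
python3 -m crank '1.3 -3 0 0;2.6 -6.5 0 0;3.9 -10 0 0;5.2 -13.5 0 0;6.5 -17.2 0 0;7.8 -21 0 0;9 -24.8 0 0;10.2 -28.6 0 0;11.4 -32.4 0 0;12.5 -36.2 0 0;13.6 -40 0 0;14.5 -43.8 0 0'; python3 -m crank '0.9 -3.7 0 0;1.7 -7.2 0 0;2.4 -10.5 0 0;2.9 -13 0 0;3.1 -14.3 0 0;3.1 -14.7 0 0;3.1 -14.7 0 0;3.1 -14.7 0 0'; python3 go.py .4575 .2336 .095
```

```text
time_s: 44.93
ee_pos: [0.4785, 0.0864, 0.4048]
tool_rot: [[0.938, 0.347, -0.003], [0.347, -0.938, -0.0], [-0.003, -0.001, -1.0]]
wrist_force: [-0.3, 0.2, -0.5]
gripper_width: 0.087
time_s: 45.6
ee_pos: [0.4575, 0.2322, 0.4055]
tool_rot: [[0.938, 0.346, -0.002], [0.346, -0.938, -0.002], [-0.003, 0.001, -1.0]]
wrist_force: [0.1, -0.3, -0.8]
gripper_width: 0.0871
t shift cm [ 0.08 -0.14 14.65]
45.6 [0.4575 0.2322 0.4055] 0.0871326520369419
```

```bash
python3 -m crank '0 0 3 0;0 0 6 0;0 0 9 0;0 0 11.5 0;0 0 13.5 0;0 0 14.6 0;0 0 14.7 0;0 0 14.7 0'; python3 -m crank '0 0 0 0;0 0 0 0;0 0 0 0;0 0 0 0;0 0 0 0;0 0 0 0;0 0 0 0;0 0 0 0' 1 30; python3 -m crank '0 0 -1 0;0 0 -3 0;0 0 -6 0;0 0 -9 0;0 0 -12 0;0 0 -14.5 0;0 0 -16 0;0 0 -16.5 0;0 0 -16.5 0'; python3 go.py .4222 -.3153 .26
```

```text
time_s: 46.27
ee_pos: [0.4579, 0.2326, 0.2596]
tool_rot: [[0.938, 0.346, -0.0], [0.346, -0.938, -0.001], [-0.001, 0.0, -1.0]]
wrist_force: [-0.1, -0.6, -0.2]
gripper_width: 0.0868
time_s: 46.93
ee_pos: [0.4575, 0.2334, 0.2599]
tool_rot: [[0.938, 0.347, 0.0], [0.347, -0.938, -0.0], [0.0, 0.0, -1.0]]
wrist_force: [0.4, -0.1, 1.5]
gripper_width: 0.0491
time_s: 47.68
ee_pos: [0.4573, 0.2336, 0.426]
tool_rot: [[0.938, 0.347, 0.002], [0.347, -0.938, 0.001], [0.002, 0.0, -1.0]]
wrist_force: [-0.1, -0.6, -3.0]
gripper_width: 0.0494
t shift cm [-22.36  50.25   0.15]
47.6833 [0.4573 0.2336 0.426 ] 0.04937780767550703
```

```bash
python3 -m crank '0 2 0 0;-0.6 5.3 0 0;-1.3 8.8 0 0;-2.2 12.3 0 0;-3.2 15.7 0 0;-4.4 19 0 0;-5.8 22.3 0 0;-7.3 25.5 0 0;-8.9 28.6 0 0;-10.6 31.6 0 0;-12.4 34.6 0 0;-14.2 37.6 0 0'; python3 -m crank '-1.8 3 0 0;-3.6 5.9 0 0;-5.2 8.5 0 0;-6.6 10.6 0 0;-7.6 12 0 0;-8.1 12.6 0 0;-8.2 12.7 0 0;-8.2 12.7 0 0;-8.2 12.7 0 0'; python3 go.py .4222 -.3153 .098
```

```text
time_s: 48.68
ee_pos: [0.4537, -0.1699, 0.4229]
tool_rot: [[0.938, 0.348, -0.004], [0.348, -0.938, 0.001], [-0.003, -0.002, -1.0]]
wrist_force: [0.5, 0.4, -2.2]
gripper_width: 0.0491
time_s: 49.43
ee_pos: [0.4227, -0.3145, 0.4241]
tool_rot: [[0.937, 0.35, -0.001], [0.35, -0.937, 0.002], [-0.0, -0.002, -1.0]]
wrist_force: [-0.9, 1.2, -2.3]
gripper_width: 0.0491
t shift cm [-0.07  0.09 16.21]
49.4333 [ 0.4227 -0.3145  0.4241] 0.04911960253436698
```

```bash
python3 -m crank '0 0 2 0;0 0 5 0;0 0 8 0;0 0 11 0;0 0 13.5 0;0 0 15.2 0;0 0 16 0;0 0 16.3 0;0 0 16.3 0;0 0 16.3 0;0 0 16.3 0'; python3 -m crank '0 0 0 0;0 0 0 0;0 0 0 0;0 0 0 0;0 0 0 0;0 0 0 0' 0; python3 -m crank '0 0 -2 0;0 0 -5 0;0 0 -8.5 0;0 0 -12 0;0 0 -14 0;0 0 -14.5 0;0 0 -14.5 0';python3 -m crank '0 -3 0 0;0.8 -7 0 0;1.6 -11 0 0;2.4 -15 0 0;3.2 -19 0 0;4 -23 0 0;4.8 -27 0 0;5.6 -31 0 0;6.4 -35 0 0;7.2 -39 0 0;8 -42 0 0;8 -44 0 0'; python3 -m crank '1 -3.5 0 0;2 -7 0 0;3 -10.5 0 0;4 -14 0 0;4 -16 0 0;4 -16 0 0;4 -16 0 0'
python3 - <<'E'
from h import *
I={}
P={'red':(.487,-.2438),'yellow':(.496,-.376),'green':(.422,-.3153)}
for n in('top','side'):
    p,d=capture(n);I[n]=p;W=cloud(n,d)
    for c in P:
        m=colmask(p,c)&(W[...,2]>.133)&(W[...,2]<.142)&(np.hypot(W[...,0]-P[c][0],W[...,1]-P[c][1])<.04)
        k,l,s,ce=cv2.connectedComponentsWithStats(m.astype(np.uint8));i=1+np.argmax(s[1:,4])
        q=cv2.fitEllipse(cv2.findContours((l==i).astype(np.uint8),0,1)[0][0]);w=plane(n,q[0],.136)
        print(n,c,np.median(W[l==i][:,2]).round(4),w[:2].round(4),'off mm',((w[:2]-P[c])*1000).round(1))
a=cv2.resize(I['top'][110:250,330:530],None,fx=2,fy=2);b=cv2.resize(I['side'][180:380,250:500],(400,280))
c=cv2.resize(I['top'],(448,280));e=cv2.resize(I['side'][150:250,250:430],(352,280))
cv2.imwrite('pics/c4.png',np.vstack([np.hstack([a,b]),np.hstack([c,e])]))
E
```

```text
time_s: 50.35
ee_pos: [0.4228, -0.3157, 0.2626]
tool_rot: [[0.937, 0.348, 0.002], [0.348, -0.937, -0.001], [0.001, 0.001, -1.0]]
wrist_force: [-0.5, -0.6, -2.3]
gripper_width: 0.0491
time_s: 50.85
ee_pos: [0.4222, -0.3161, 0.2619]
tool_rot: [[0.938, 0.347, 0.0], [0.347, -0.938, -0.0], [0.0, 0.0, -1.0]]
wrist_force: [-0.4, 0.8, 0.0]
gripper_width: 0.0808
time_s: 51.43
ee_pos: [0.4223, -0.3162, 0.4084]
tool_rot: [[0.938, 0.347, 0.003], [0.347, -0.938, -0.002], [0.002, 0.003, -1.0]]
wrist_force: [-0.4, -0.2, 0.5]
gripper_width: 0.0864
time_s: 52.43
ee_pos: [0.3433, 0.1272, 0.4056]
tool_rot: [[0.936, 0.352, -0.002], [0.352, -0.936, 0.001], [-0.001, -0.001, -1.0]]
wrist_force: [-0.0, 0.0, 0.5]
gripper_width: 0.087
time_s: 53.02
ee_pos: [0.3255, 0.2885, 0.4051]
tool_rot: [[0.937, 0.35, -0.004], [0.35, -0.937, -0.001], [-0.004, 0.0, -1.0]]
wrist_force: [-1.4, -0.9, -0.3]
gripper_width: 0.087
top red 0.1356 [ 0.4899 -0.2427] off mm [2.9 1.1]
top yellow 0.1356 [ 0.4973 -0.3759] off mm [1.3 0.1]
top green 0.1358 [ 0.4238 -0.3158] off mm [ 1.8 -0.5]
side red 0.1356 [ 0.4877 -0.2449] off mm [ 0.7 -1.1]
side yellow 0.1354 [ 0.495 -0.378] off mm [-1. -2.]
side green 0.1355 [ 0.4213 -0.3174] off mm [-0.7 -2.1]
```

View pics/c4.png

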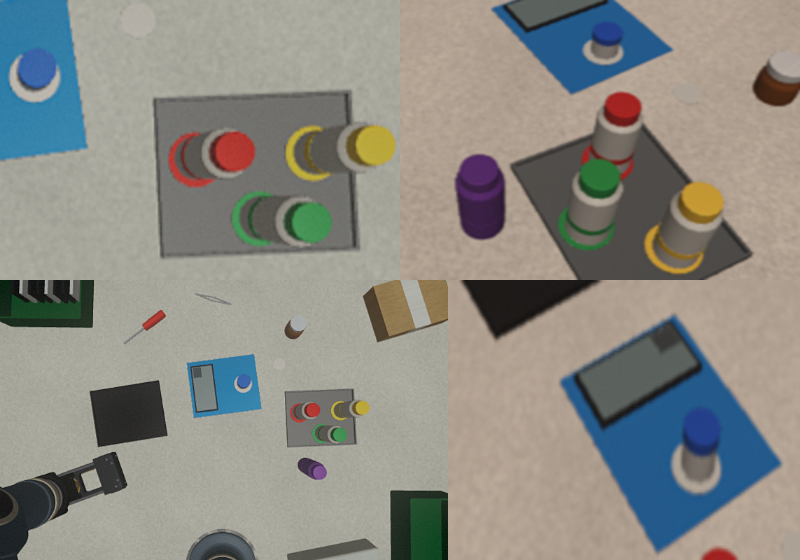

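The views show the three bottles upright on their own discs (offsets of 3 mm or less), the jar on the white disc, the phone in place and the gripper well clear. Handing in.

```bash
python3 -c "
from cell import *
print(close_job())"
```

```text
the job is handed in; nothing more can be done
None
```

I moved the three bottles into the black tray, stood the jar on the larger white disc on the blue mat, then returned each bottle to the disc of its cap's colour. I handed the job in at about 53 s; no verdict is reported.

**Before moving the jar:** all three bottles stood in the tray, with cap tops at 0.133 m. The jar had shifted by about 0.8 mm at most.

**Jar on the disc:** it stood upright about 1 mm from the disc centre, measured in the top camera before I touched the bottles again. The side camera's numerical fit of the jar picked up something else and was useless, so there I judged the jar by eye, where it looked centred.

**Final bottle check:** the bottles were upright and within about 3.1 mm of their disc centres in both cameras. The two cameras differ by 2–3 mm from each other, well inside the 12 mm limit.

**Phone and gripper:** the phone looked unmoved, and the gripper was open and clear of everything.

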